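# Fish the marble-jar cap out of the organiser slot

## Task

The red cap of the marble jar has dropped into one of the two narrow slots of the desk organiser. Take the orange-handled hook from its rack, reach down behind the cap and rake it out onto the open desk (do not put the fingers on the cap while it is in the slot), hang the hook back in its rack the way it hung, and put the cap squarely on the jar's neck, fully down, then let go. Leave the jar standing where it is and do not disturb the other things on the desk.

Things in the scene. Friction and masses are not known exactly. Their poses are not given: they have to be found in the camera images.
- organiser: Fixed organiser 150 deep (x) x 310 wide (y) x 95 mm high: three drawer blocks 70 mm wide (centres y = -120, 0, 120; outer light wood, middle grey) with two 50 mm wide slots between, open at top and front, floored by the desk. Drawer knobs stand 8 mm proud of the front. Origin: on the desk, middle of the front face; x runs into the slots, y left, z up. May be turned a little.
- slot_left (a point): Middle of the mouth of the left slot, at desk height (organiser x = 0, y = +60 mm); axes as the organiser's. At its far end each slot is closed by a strip 30 mm high, inner face at x = 142 mm.
- slot_right (a point): Middle of the mouth of the right slot, at desk height (organiser x = 0, y = -60 mm); axes as the organiser's.
- cap: Red plastic twist cap 40 mm across, 16 mm high, hollow, open below (skirt 35 mm across inside, 13 mm deep), about 25 g, lying open side down on the floor of one slot, 50 to 95 mm in from the mouth. Origin: centre of its underside (open rim); z up.
- jar: Loose clear glass jar of coloured marbles, about 0.45 kg: 64 mm across up to 66 mm high, sloping shoulder to 77 mm, then a neck 28 mm across to the rim at 95 mm. The cap goes loosely over the neck (no turning); fully down, its underside is 82 mm above the jar's underside. Origin: centre of its underside; z up.
- jar_rim (a point): Centre of the jar's mouth, 95 mm above its underside.
- hook: Bent rod, orange handle, about 80 g. Origin: in the handle near the centre of mass, the place to grip; x along the handle to the bent leg, z up as it hangs. Handle 85 (x -50 to +35) x 16 (y) x 20 mm (z +-10). An 8 mm rod runs on to x = +90, then straight down to z = -150. A tail of the same rod runs back to x = -79. It cannot stand by itself.
- hook_foot (a point): Foot of the hook's leg: middle of its crosspiece (hook x = +90, z = -146 mm), which is 8 mm thick, 32 mm wide over all in y, its ends swept back 6 mm towards the handle.
- rack: Fixed white rack 145 x 90 x 190 mm: two cheeks 8 mm thick at x = -65 and +50, with slots at the top flaring from 11 to 32 mm. The hook's tail and rod lie in them, leg hanging beyond the +x cheek; hung home, the hook's origin is at rack x = 0 (11 mm play), y = 0, z = 175 mm, axes along the rack's. Two pencils are fixed lower down. Origin: on the desk under the middle.
- eraser: Bystander: blue eraser 42 x 21 x 13 mm in the slot without the cap. Origin: centre of its underside.
- pot: Bystander: orange silicone pencil pot, 78 mm across, 95 mm high, with pencils rising to 170 mm. Origin: centre of its underside.
- mug: Bystander: white mug 80 mm across, 90 mm high, handle at +y. Origin: centre of its underside.
- stapler: Bystander: chrome stapler 130 (x) x 34 x 58 mm. Origin: centre of its underside.
- abacus: Bystander: flat wooden abacus 90 x 150 x 18 mm. Origin: centre of its underside.
- glue: Bystander: glue stick standing upright, 27 mm across, 80 mm high, in front of the middle block. Origin: centre of its underside.
- sharpener: Bystander: green pencil sharpener 26 x 30 x 26 mm, in front of an outer block. Origin: centre of its underside.
Things that resemble listed ones, but are neither listed nor needed, are in the scene too. Leave any yellow look-alike of the cap alone. Leave any pink look-alike of the rack alone.

How it is judged:
By the outcome, as a careful person would: the job done as asked, in the order asked, and still so for the second after the job is handed in, with the robot touching nothing.
It also fails if it takes over 67 s, if anything falls off the work surface, if the arm or the gripper's body presses on something with over 40 N, if the wrist force passes 120 N, or if a joint passes its speed limit or range.

## Robot

A 7-joint arm with a two-finger parallel gripper is mounted at the origin on the work surface. World frame = base frame: x ahead of the robot, y to its left, z up, the work surface at z = 0. Lengths are in m, angles in rad, forces in N, time in s.
With the tool pointing down it reaches from about 0.4 to 0.875 m from the base axis. Payload 19.3 kg.
Tool frame: the origin (TCP) lies midway between the tips of the shut fingers; the grasp point (between the pads) lies 19 mm behind it; z points along the fingers, y is the line along which they close (so a half turn about z gives the same grasp; the last joint's range is limited). The gripper opens to 85 mm and grips with 20 to 120 N. Pads are 22 mm wide; open, the fingers measure 114 mm over their backs; the gripper's body (76 mm by 85 mm) begins 54 mm behind the grasp point. The pads swing forward as they close: fully open they stand 13 mm farther back than shut.
Start: joints at [1.196, 0.521, -0.036, 1.599, 0.021, 1.021, -0.113], TCP at [0.188, -0.596, 0.231] pointing down, gripper open.
Joint ranges: [-2.91, 2.91], [-0.3, 2.13], [-1.5, 1.42], [0.17, 2.43], [-1.26, 4.41], [0.16, 1.93], [-2.52, 2.52]. Speed limits (rad/s): [1.89, 1.89, 2.39, 2.39, 3.01, 3.01, 3.01].

## Interface

Orientations are given as [roll, pitch, yaw] about the fixed x, y, z axes, in that order (R = Rz(yaw) Ry(pitch) Rx(roll)).
In Python, from workcell import bot gives the robot as it stands.
- The arm moves only by the tool move_arm, never from a script. Its argument "series" is a list of rows, each a list of 3 entries, a list of its own where there are three numbers: the shift along the tool's x, y, z in cm, then the turn, a rotation vector about the tool's x, y, z in rad, then the opening in per cent of the stroke, from 0 (shut) to 100 (fully open). A call has 1 to 20 rows; each row is the pose to reach, as a shift and turn from the pose commanded when the call began, along the tool's axes at that moment; what a row does not reach only later rows make up. A row lasts 1/12 s, in which the tool goes at most 41.7 mm and 7.16 degrees, less where a joint would pass 70% of its speed; a pose out of reach is approached as far as the arm can. A call with a gripper value outside its range is refused whole. The fingers move at their own pace and stop on an object; "squeeze" is the grip in N (left out, the last holds). Time passes only in rows, so rows that repeat a pose let the fingers close. It gives the time, the measured TCP pose, the force, the opening and the grip force at its end, in the units of the state.
- bot.observe(): the state, without advancing time (a new reading comes with each control period).
- bot.grab_frame(name): name is "scene" or "top" or "wrist"; returns (picture, depth): 420x560x3 uint8, red, green, blue; 420x560 float32, m along the optical axis (not along the pixel's ray), 0 where there is no reading.
- bot.camera_params(name): a dict with "fovy" (degrees; the focal length in pixels is half the picture's height over the tangent of half this angle, whatever the lens; pixels are square), "cx", "cy" (the principal point, pixels), "R" (3x3) and "t" (3): a world point X has camera coordinates R X + t; the wrist camera has in their place "tool_from_camera" (4x4, takes a point from camera to tool coordinates, whose origin is the TCP and whose axes are the flange's). Camera axes: x right, y down, z forward; pixel columns grow to the right and rows downward; lengths in m; the calibration is good to about 2 mm. The wrist camera is an equidistant fisheye: a pixel r from the principal point sees the ray r / f radians off the axis. A picture is of the moment at which its call begins: read the wrist's pose just before it. camera_params takes no time and is no camera call.
- bot.job_done(): hands the job in; it is judged then, once.
Trained networks look in the newest picture that a camera, given by its name, has taken for a name from the list of things; names that differ only in an ending like _2 or _b are one class to them, and where a whole thing is asked for, a point or a joint stands for the part that bears it (a point fixed in the world has none). Each returns a list of dicts, best first, with "conf" (0 to 1); they miss things now and then, are a little off and sometimes report something else, mostly with a low value. They report only what shows in the picture. A call takes as long as a camera call. They do not tell look-alikes from the thing itself.
- bot.find_in(camera, thing): "bbox" ([left, top, right, bottom] in pixels, round what is visible of it).
- bot.trace(camera, thing): "mask" (420x560 bool, what is visible of it) and "bbox" ([left, top, right, bottom] in pixels, round what is visible of it).
The state is a dict: "clock": time; "qpos": joint angles; "qd": joint speeds; "joint_efforts": joint torques, N m; "position": TCP position; "tool_rot": TCP orientation; "force": force on the tool from outside, world axes, zero at the start; "moment": the same for the moment, N m; "grip_width": finger opening in m; "finger_force": force on a finger pad.
Only numpy, scipy, OpenCV 4.12 (cv2) and the standard library are available. Lean on these libraries where they do the work, as an engineer would, in place of code of your own. Each camera call takes 0.05 s, during which the arm holds its last target. There are 200 camera calls.

## Working session

There is one attempt and no reset: what is moved stays moved. The work goes in short steps, Python scripts to look and compute and a tool call to move; the robot and the scene stay as the last step left them, time stands still between calls to the robot, and variables do not carry over. Pictures are saved under pics/ and viewed, at most 11 in all, crops included, and the job is handed in when it is done.

Besides the shell and the picture viewer there is one more tool, called after "Emit:" by a JSON object that holds its "method" and its "body", one argument or row to a line. move_arm: Moves the arm, as the interface text tells. Its arguments: {"type":"object","properties":{"series":{"type":"array"},"squeeze":{"type":"number"}},"required":["series"]}

```bash
mkdir -p pics; ls; cat > h.py <<'E'
import numpy as np, cv2
from scipy.spatial.transform import Rotation as Ro
from workcell import bot
def grab(n,save=None):
    s=bot.observe(); im,d=bot.grab_frame(n)
    if save: cv2.imwrite('pics/'+save,im[:,:,::-1])
    return s,im,d
def Rt(s):
    r=np.array(s['tool_rot']); return r if r.shape==(3,3) else Ro.from_euler('xyz',r).as_matrix()
def cloud(n,d,s=None):
    c=bot.camera_params(n); h,w=d.shape; f=h/2/np.tan(np.radians(c['fovy'])/2)
    u,v=np.meshgrid(np.arange(w),np.arange(h)); x=(u-c['cx'])/f; y=(v-c['cy'])/f
    if n=='wrist':
        r=np.hypot(x,y)+1e-9; k=np.tan(np.minimum(r,1.5))/r; x=x*k;y=y*k
    P=np.stack([x*d,y*d,d],-1)
    if n=='wrist':
        T=np.array(c['tool_from_camera']); P=P@T[:3,:3].T+T[:3,3]
        P=P@Rt(s).T+np.array(s['position'])
    else: P=(P-np.array(c['t']))@np.array(c['R'])
    P[d<=0]=np.nan
    return P
E
python3 - <<'E'
from h import *
for n in('scene','top'):
    s,im,d=grab(n,n+'0.png'); P=cloud(n,d)
    np.save(n+'0.npy',P)
    for t in ['organiser','cap','jar','hook','rack','eraser','glue','sharpener','pot','mug','stapler','abacus']:
        for r in bot.trace(n,t)[:3]:
            q=P[r['mask']]; q=q[~np.isnan(q[:,0])]
            if r['conf']>.3: print(n,t,round(r['conf'],2),np.round(r['bbox']).astype(int).tolist(),np.round(np.median(q,0),3) if len(q) else'',np.round(np.percentile(q,[2,98],axis=0),3).tolist() if len(q) else '')
print(s)
E
```

```text
pics
scene organiser 0.67 [203, 228, 346, 330] [0.684 0.028 0.095] [[0.588, -0.123, 0.01], [0.737, 0.178, 0.099]]
scene cap 0.78 [287, 289, 302, 307] [0.682 0.083 0.017] [[0.661, 0.065, 0.003], [0.698, 0.1, 0.021]]
scene jar 0.72 [166, 167, 188, 198] [ 0.452 -0.319  0.063] [[0.416, -0.35, 0.006], [0.467, -0.298, 0.095]]
scene rack 0.84 [374, 117, 434, 195] [0.228 0.283 0.093] [[0.126, 0.223, 0.005], [0.262, 0.339, 0.179]]
scene rack 0.57 [372, 174, 438, 261] [0.465 0.31  0.094] [[0.353, 0.258, 0.006], [0.489, 0.361, 0.183]]
scene eraser 0.52 [247, 267, 259, 279] [ 0.642 -0.037  0.014] [[0.623, -0.045, 0.01], [0.66, -0.031, 0.017]]
scene glue 0.46 [296, 204, 305, 230] [0.463 0.039 0.055] [[0.44, 0.023, 0.001], [0.468, 0.05, 0.083]]
scene sharpener 0.44 [335, 250, 346, 258] [0.531 0.17  0.026] [[0.519, 0.157, 0.023], [0.541, 0.182, 0.03]]
scene pot 0.96 [406, 275, 450, 332] [0.65 0.39 0.07] [[0.607, 0.355, 0.004], [0.679, 0.426, 0.162]]
scene pot 0.36 [344, 193, 364, 238] [0.418 0.18  0.044] [[0.338, 0.161, 0.0], [0.456, 0.199, 0.057]]
scene mug 0.75 [104, 208, 147, 249] [ 0.629 -0.387
[... 1730 characters left out ...]
]
{'clock': 0.65, 'qpos': array([ 1.19582834,  0.52139226, -0.03628072,  1.59950282,  0.02118463,
        1.02108278, -0.11281301]), 'qd': array([ 0.00224606, -0.00092254, -0.00139274,  0.00025114,  0.00091321,
       -0.00058222, -0.00011511]), 'joint_efforts': array([-1.70703363e-03, -9.26627827e+01,  1.97754912e+00, -3.70199633e+01,
        1.80779351e-02,  1.70873020e-03, -2.08927233e-06]), 'position': array([ 0.18751423, -0.59620376,  0.23129481]), 'tool_rot': array([-3.14159121e+00, -4.66414973e-06,  3.04687368e-01]), 'force': array([ 1.23337144,  0.96052853, -0.79309708]), 'moment': array([ 0.0240249 , -0.01435256, -0.00183689]), 'finger_force': 0.0, 'grip_width': 0.08520204526651004}
```

```bash
python3 - <<'E'
from h import *
a=cv2.imread('pics/scene0.png')[110:350,90:460];b=cv2.imread('pics/top0.png')[135:350,130:420]
cv2.imwrite('pics/a.png',cv2.resize(a,None,fx=2.1,fy=2.1,interpolation=cv2.INTER_CUBIC))
cv2.imwrite('pics/b.png',cv2.resize(b,None,fx=2.7,fy=2.7,interpolation=cv2.INTER_CUBIC))
# organiser top
for n in('scene','top'):
    P=np.load(n+'0.npy'); m=(abs(P[...,2]-.095)<.006)&(P[...,0]>.5)&(P[...,0]<.8)&(abs(P[...,1]-.03)<.2)
    q=P[m][:,:2].astype(np.float32); r=cv2.minAreaRect(q); print(n,'org',r,cv2.boxPoints(r).round(3).tolist())
    # real hook/rack: rod points z>.165
    m=(P[...,2]>.165)&(P[...,2]<.2)&(P[...,1]>.2)&(P[...,1]<.37)&(P[...,0]<.56)&(P[...,0]>.3)
    q=P[m]; print(n,'hook',len(q),q.mean(0),np.percentile(q,[1,99],axis=0).round(3).tolist())
    im=cv2.imread('pics/%s0.png'%n)[:,:,::-1].astype(int)
    o=m&(im[...,0]>im[...,2]+70); q=P[o]; print('orange',len(q))
    if len(q)>5:
        c=q.mean(0);u,sv,v=np.linalg.svd(q[:,:2]-c[:2]);t=(q[:,:2]-c[:2])@v[0];print(c.round(4),v[0],t.min(),t.max())
    red=(im[...,0]>130)&(im[...,1]<70)&(im[...,2]<80)&(P[...,0]>.6)&(abs(P[...,1]-.085)<.03); q=P[red];print('cap',len(q),np.percentile(q,[2,50,98],axis=0).round(4).tolist())
    m=(abs(P[...,2]-.095)<.006)&(np.hypot(P[...,0]-.437,P[...,1]+.322)<.05);q=P[m];print('rim',len(q),q.mean(0), np.ptp(q,0))
E
```

```text
scene org ((0.6581061482429504, 0.026495054364204407), (0.3099581003189087, 0.1523173302412033), 87.70988464355469) [[0.5759999752044678, -0.125], [0.7279999852180481, -0.13099999725818634], [0.7400000095367432, 0.17800000309944153], [0.5879999995231628, 0.18400000035762787]]
scene hook 610 [0.42776862 0.30697891 0.17823232] [[0.351, 0.262, 0.166], [0.51, 0.358, 0.19]]
orange 200
[0.4187 0.3103 0.1836] [ 0.94611707 -0.32382479] -0.043161909720046854 0.040923657343106296
cap 65 [[0.6622, 0.0844, 0.0131], [0.6792, 0.0907, 0.0171], [0.6962, 0.0984, 0.0208]]
rim 49 [ 0.43520591 -0.32912014  0.09402909] [0.02928377 0.02820594 0.01031324]
top org ((0.6550775766372681, 0.030868202447891235), (0.3096330463886261, 0.15319901704788208), 87.5406265258789) [[0.5720000267028809, -0.12099999934434891], [0.7250000238418579, -0.12700000405311584], [0.7379999756813049, 0.18199999630451202], [0.5849999785423279, 0.1889999955892563]]
top hook 389 [0.42076423 0.31085387 0.18095968] [[0.349, 0.267, 0.167], [0.507, 0.361, 0.194]]
orange 145
[0.4132 0.3138 0.1854] [-0.9526386   0.30410476] -0.040592417806142526 0.04106323649740276Traceback (most recent call last):
  File "<stdin>", line 16, in <module>
    return _quantile_unchecked(
        a, q, axis, out, overwrite_input, method, keepdims, weights)
    return _ureduce(a,
                    func=_quantile_ureduce_func,
    ...<5 lines>...
                    overwrite_input=overwrite_input,
                    method=method)
    r = func(a, **kwargs)
    result = _quantile(arr,
                       quantiles=q,
    ...<2 lines>...
                       out=out,
                       weights=wgt)
    slices_having_nans = np.isnan(arr[-1, ...])
                                  ~~~^^^^^^^^^
IndexError: index -1 is out of bounds for axis 0 with size 0
```

View pics/a.png

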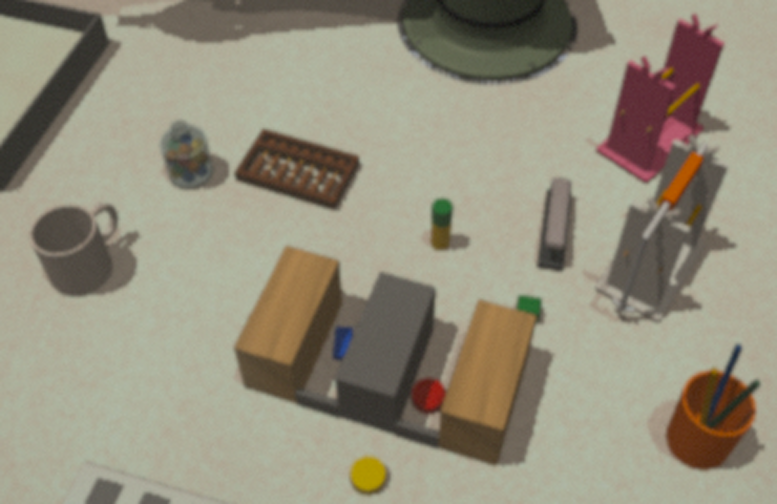

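View pics/b.png

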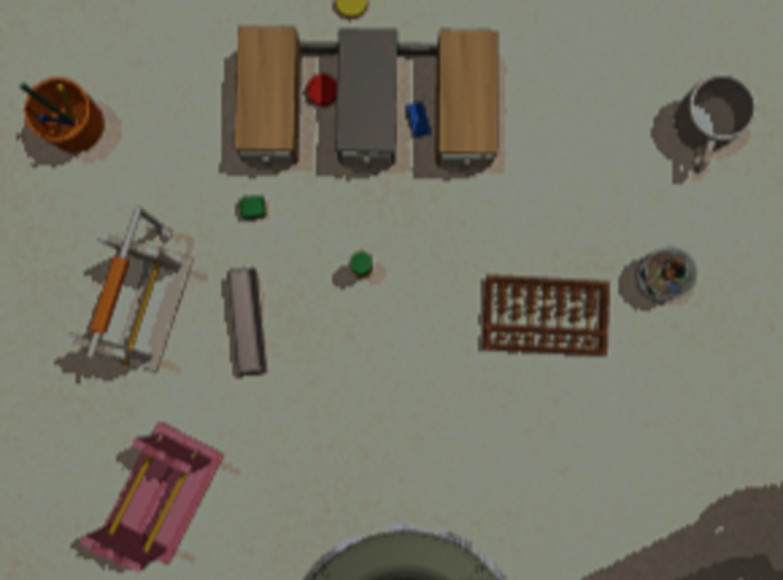

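The cap is in the left slot at about (0.678, 0.088). In the crops the hook hangs in the white rack with its bent leg towards +x. The yellow cap and the pink rack are the look-alikes. Next I swing round towards the hook.

```bash
cat >> h.py <<'E'
def rel(*tg):
    """targets (x,y,z,yaw[,tilt about tool y]) -> shift cm, rotvec"""
    s=bot.observe(); R=Rt(s); p=np.array(s['position'])
    for t in tg:
        Rn=Ro.from_euler('xyz',[np.pi,0,t[3]]).as_matrix()
        print((R.T@(np.array(t[:3])-p)*100).round(2).tolist(),Ro.from_matrix(R.T@Rn).as_rotvec().round(3).tolist())
E
python3 - <<'E'
from h import *
rel((.32,-.5,.33,.7),(.45,-.36,.35,1.1),(.53,-.18,.35,1.5),(.54,.0,.35,1.9),(.5,.18,.35,2.4),(.44,.3,.33,2.83))
E
```

```text
[15.52, -5.2, -9.87] [-0.0, -0.0, -0.395]
[32.12, -14.66, -11.87] [-0.0, -0.0, -0.795]
[45.15, -29.43, -11.87] [-0.0, -0.0, -1.195]
[51.51, -46.3, -11.87] [-0.0, -0.0, -1.595]
[53.09, -64.67, -11.87] [-0.0, -0.0, -2.095]
[50.97, -77.91, -9.87] [0.0, -0.0, -2.525]
```

Emit:
{"method": "move_arm", "body": {
  "series": [
    [[5, -2, -5], [0, 0, -0.12], 100],
    [[10, -3.5, -8], [0, 0, -0.24], 100],
    [[15.5, -5.2, -10], [0, 0, -0.36], 100],
    [[19.5, -7.5, -11], [0, 0, -0.48], 100],
    [[23.5, -10, -12], [0, 0, -0.6], 100],
    [[28, -12.3, -12], [0, 0, -0.72], 100],
    [[32, -14.7, -12], [0, 0, -0.84], 100],
    [[35.5, -18, -12], [0, 0, -0.96], 100],
    [[39, -22, -12], [0, 0, -1.08], 100],
    [[42, -25.5, -12], [0, 0, -1.2], 100],
    [[45, -29.4, -12], [0, 0, -1.32], 100],
    [[47, -33.5, -12], [0, 0, -1.44], 100],
    [[49, -37.7, -12], [0, 0, -1.56], 100],
    [[50, -42, -12], [0, 0, -1.68], 100],
    [[51.5, -46.3, -12], [0, 0, -1.8], 100],
    [[52, -50, -12], [0, 0, -1.92], 100],
    [[52.5, -54, -12], [0, 0, -2.04], 100],
    [[53, -58, -12], [0, 0, -2.16], 100],
    [[53, -61, -12], [0, 0, -2.28], 100],
    [[53, -64.5, -12], [0, 0, -2.4], 100]
  ]
}}

```text
clock: 2.97
position: [0.5128, 0.0854, 0.3513]
tool_rot: [3.141, 0.0, 2.71]
force: [1.7, 0.5, 1.0]
grip_width: 0.0856
finger_force: 0.0
```

```bash
python3 - <<'E'
from h import *
print(bot.observe()['qpos'])
rel((.44,.3,.33,2.83))
E
```

```text
[ 0.35343562  0.32348571 -0.81669367  1.68050646  0.24736511  1.24447533
  0.6221766 ]
[15.59, 16.45, 2.13] [0.0, 0.001, -0.12]
```

Emit:
{"method": "move_arm", "body": {
  "series": [
    [[4, 4, 0.5], [0, 0, -0.12], 100],
    [[8, 8, 1], [0, 0, -0.12], 100],
    [[12, 12, 1.5], [0, 0, -0.12], 100],
    [[15.6, 16.4, 2], [0, 0, -0.12], 100],
    [[15.6, 16.4, 2], [0, 0, -0.12], 100],
    [[15.6, 16.4, 2], [0, 0, -0.12], 100],
    [[15.6, 16.4, 2], [0, 0, -0.12], 100],
    [[15.6, 16.4, 2], [0, 0, -0.12], 100],
    [[15.6, 16.4, 2], [0, 0, -0.12], 100],
    [[15.6, 16.4, 2], [0, 0, -0.12], 100]
  ]
}}

```text
clock: 3.8
position: [0.4418, 0.2971, 0.3312]
tool_rot: [-3.141, 0.0, 2.823]
force: [0.1, 0.5, 0.7]
grip_width: 0.0852
finger_force: 0.0
```

```bash
python3 - <<'E'
from h import *
s,im,d=grab('wrist','w1.png'); P=cloud('wrist',d,s); print(s['qpos'],s['position'])
i=im.astype(int)
o=(i[...,0]>i[...,2]+70)&(P[...,2]>.15)&(P[...,2]<.21)&(np.hypot(P[...,0]-.42,P[...,1]-.31)<.09)
q=P[o];vv,uu=np.nonzero(o);print(len(q),uu.min(),uu.max(),vv.min(),vv.max())
r=cv2.minAreaRect(q[:,:2].astype(np.float32));print(r,np.median(q[:,2]))
c=q.mean(0);u,sv,v=np.linalg.svd(q[:,:2]-c[:2]);t=(q[:,:2]-c[:2])@v[0];print(c,v[0],t.min(),t.max())
m=(P[...,2]>.165)&(P[...,2]<.185)&(~o)&(np.hypot(P[...,0]-.42,P[...,1]-.31)<.12);q=P[m]; np.save('w1.npy',P)
for n in('hook','rack'):
  for r in bot.trace('wrist',n)[:2]: q=P[r['mask']];q=q[~np.isnan(q[:,0])];print(n,r['conf'],r['bbox'],np.percentile(q,[2,50,98],axis=0).round(3).tolist())
E
```

```text
[-0.03710628  0.38555655 -0.89271268  1.67995149  0.31658802  1.22887657
  0.25049332] [0.44178362 0.29713187 0.33115926]
1228 272 288 115 204
((0.4143234193325043, 0.3132924437522888), (0.014972751960158348, 0.08245870471000671), 71.73380279541016) 0.1844795919349853
[0.41946205 0.31184731 0.18443594] [ 0.94173334 -0.33636039] -0.046630062073957125 0.03600886584437984
hook 0.6 [270.2, 84.6, 289.5, 259.8] [[0.352, 0.282, 0.131], [0.419, 0.312, 0.184], [0.505, 0.334, 0.186]]
rack 0.92 [241.0, 88.9, 319.4, 229.8] [[0.348, 0.263, 0.008], [0.429, 0.309, 0.091], [0.477, 0.362, 0.188]]
rack 0.56 [132.2, 0.6, 239.2, 53.5] [[0.179, 0.224, 0.007], [0.239, 0.271, 0.066], [0.264, 0.318, 0.187]]
```

View pics/w1.png

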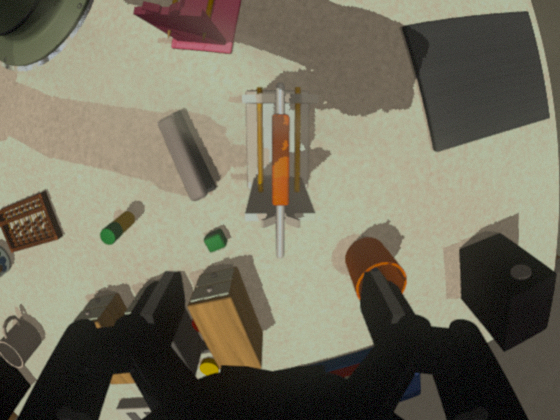

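```bash
python3 - <<'E'
from h import *
P=np.load('w1.npy')
for (u,v) in((260,130),(298,130),(260,170),(297,170)): print(np.nanmax(P[v-1:v+2,u-2:u+3,2]).round(3))
rel((.4214,.3109,.24,2.823),(.4214,.3109,.154,2.823))
E
```

```text
0.095
0.095
0.094
0.095
[2.35, 0.65, 9.12] [-0.0, 0.0, 0.0]
[2.35, 0.66, 17.72] [-0.0, 0.0, 0.0]
```

Emit:
{"method": "move_arm", "body": {
  "series": [
    [[1.5, 0.6, 3], [0, 0, 0], 60],
    [[2.35, 0.65, 6], [0, 0, 0], 60],
    [[2.35, 0.65, 9], [0, 0, 0], 60],
    [[2.35, 0.65, 12], [0, 0, 0], 60],
    [[2.35, 0.65, 15], [0, 0, 0], 60],
    [[2.35, 0.65, 17], [0, 0, 0], 60],
    [[2.35, 0.65, 17.7], [0, 0, 0], 60],
    [[2.35, 0.65, 17.7], [0, 0, 0], 60],
    [[2.35, 0.65, 17.7], [0, 0, 0], 0],
    [[2.35, 0.65, 17.7], [0, 0, 0], 0],
    [[2.35, 0.65, 17.7], [0, 0, 0], 0],
    [[2.35, 0.65, 17.7], [0, 0, 0], 0],
    [[2.35, 0.65, 17.7], [0, 0, 0], 0],
    [[2.35, 0.65, 17.7], [0, 0, 0], 0],
    [[2.35, 0.65, 17.7], [0, 0, 0], 0],
    [[2.35, 0.65, 17.7], [0, 0, 0], 0]
  ],
  "squeeze": 70
}}

```text
clock: 5.28
position: [0.4215, 0.312, 0.1554]
tool_rot: [3.14, 0.002, 2.824]
force: [-0.2, -2.0, 9.1]
grip_width: 0.0151
finger_force: 68.1
```

Emit:
{"method": "move_arm", "body": {
  "series": [
    [[0, 0, -1.5], [0, 0, 0], 0],
    [[0, 0, -4], [0, 0, 0], 0],
    [[0, 0, -7], [0, 0, 0], 0],
    [[0, 0, -10], [0, 0, 0], 0],
    [[0, 0, -12], [0, 0, 0], 0],
    [[0, 0, -12], [0, 0, 0], 0],
    [[0, 0, -12], [0, 0, 0], 0]
  ]
}}

```text
clock: 5.87
position: [0.4213, 0.3118, 0.2754]
tool_rot: [3.14, 0.002, 2.824]
force: [0.5, -0.7, -1.4]
grip_width: 0.0149
finger_force: 68.4
```

```bash
python3 - <<'E'
from h import *
P=np.load('w1.npy')
# left block top in wrist view
m=(abs(P[...,2]-.095)<.006)&(P[...,0]>.56)&(P[...,0]<.75)&(P[...,1]>.105)&(P[...,1]<.2)
q=P[m][:,:2].astype(np.float32);print('wristblock',len(q),np.median(P[m][:,2]),cv2.minAreaRect(q))
for n in('scene','top'):
    P0=np.load(n+'0.npy')
    for lo,hi in((.105,.2),(-.02,.08),(-.15,-.04)):
        m=(abs(P0[...,2]-.096)<.006)&(P0[...,0]>.56)&(P0[...,0]<.76)&(P0[...,1]>lo)&(P0[...,1]<hi)
        print(n,len(P0[m]),cv2.minAreaRect(P0[m][:,:2].astype(np.float32)))
    im=cv2.imread('pics/%s0.png'%n)[:,:,::-1].astype(int)
    red=(im[...,0]>90)&(im[...,0]>2.2*im[...,1])&(P0[...,0]>.6)&(P0[...,2]<.03)&(abs(P0[...,1]-.085)<.03);q=P0[red&(P0[...,2]>.012)];print('cap',len(q),cv2.minEnclosingCircle(q[:,:2].astype(np.float32)),np.percentile(q,[2,50,98],axis=0).round(4).tolist())
# current hook look
s,im,d=grab('wrist','w2.png');P=cloud('wrist',d,s);print(s['position'],s['force'],s['finger_force'])
for n in('scene','top'):
    s,im,d=grab(n,n+'2.png');P=cloud(n,d);i=im.astype(int)
    for r in bot.trace(n,'hook')[:1]: q=P[r['mask']];q=q[~np.isnan(q[:,0])];print(n,r['conf'],r['bbox'],np.percentile(q,[2,50,98],axis=0).round(3).tolist())
    np.save(n+'2.npy',P)
E
```

```text
wristblock 3112 0.09464776171025392 ((0.6590648889541626, 0.14965921640396118), (0.07057972252368927, 0.14831621944904327), 87.7284927368164)
scene 1753 ((0.6629889607429504, 0.14628884196281433), (0.06994685530662537, 0.15233930945396423), 87.9168472290039)
scene 1656 ((0.6578081846237183, 0.026721704751253128), (0.07080090045928955, 0.1504829376935959), 87.80888366699219)
scene 1567 ((0.6533418297767639, -0.09287185966968536), (0.07062036544084549, 0.15216164290905), 87.3831558227539)
cap 98 ((0.6784952878952026, 0.0879378467798233), 0.018972018733620644) [[0.6632, 0.0809, 0.0127], [0.681, 0.0897, 0.0172], [0.6966, 0.1002, 0.0207]]
top 938 ((0.6602302193641663, 0.15082460641860962), (0.06951084733009338, 0.1532014012336731), 87.43289184570312)
top 935 ((0.6560450792312622, 0.03098910301923752), (0.06741126626729965, 0.15025730431079865), 88.76432037353516)
top 919 ((0.6509141325950623, -0.08859367668628693), (0.06911924481391907, 0.1527678370475769), 86.1418228149414)
cap 37 ((0.6765815019607544, 0.09210886061191559), 0.01643977500498295) [[0.6609, 0.0901, 0.0123], [0.6749, 0.0971, 0.017], [0.6913, 0.104, 0.0236]]
[0.42129326 0.31179015 0.27543238] [ 0.53771008 -0.67411154 -1.4285154 ] 68.38536500930786
scene 0.86 [387.7, 149.4, 431.9, 228.5] [[0.394, 0.275, 0.15], [0.479, 0.29, 0.297], [0.512, 0.315, 0.306]]
top 0.6 [172.4, 207.9, 183.8, 214.9] [[0.499, 0.28, 0.15], [0.503, 0.283, 0.238], [0.507, 0.293, 0.296]]
```

```bash
python3 - <<'E'
from h import *
rel((.6231,.0911,.2754,3.102))
E
```

```text
[-26.1, -14.64, -0.21] [-0.001, -0.001, -0.277]
```

Emit:
{"method": "move_arm", "body": {
  "series": [
    [[-2, -1.1, 0], [0, 0, -0.03], 0],
    [[-5, -2.8, 0], [0, 0, -0.06], 0],
    [[-8, -4.5, 0], [0, 0, -0.1], 0],
    [[-11, -6.2, 0], [0, 0, -0.13], 0],
    [[-14, -7.9, 0], [0, 0, -0.16], 0],
    [[-17, -9.5, 0], [0, 0, -0.19], 0],
    [[-20, -11.2, 0], [0, 0, -0.22], 0],
    [[-23, -12.9, 0], [0, 0, -0.25], 0],
    [[-25, -14, 0], [0, 0, -0.27], 0],
    [[-26.1, -14.6, 0], [0, 0, -0.278], 0],
    [[-26.1, -14.6, 0], [0, 0, -0.278], 0],
    [[-26.1, -14.6, 0], [0, 0, -0.278], 0],
    [[-26.1, -14.6, 0], [0, 0, -0.278], 0]
  ]
}}

```text
clock: 7.2
position: [0.6227, 0.0926, 0.2738]
tool_rot: [3.141, -0.001, 3.104]
force: [0.2, -0.4, -1.3]
grip_width: 0.015
finger_force: 68.3
```

```bash
python3 - <<'E'
from h import *
print(bot.observe()['qpos'])
for n in('scene','top'):
    s,im,d=grab(n,n+'3.png');P=cloud(n,d)
    for z0,z1 in((.12,.14),(.14,.15),(.15,.19),(.19,.23),(.23,.27)):
        m=(P[...,2]>z0)&(P[...,2]<z1)&(abs(P[...,0]-.71)<.04)&(abs(P[...,1]-.09)<.05);q=P[m];
        if len(q):print(n,z0,len(q),np.median(q,0).round(4),np.ptp(q,0).round(3))
a=cv2.imread('pics/scene3.png')[170:330,200:380];cv2.imwrite('pics/c.png',cv2.resize(a,None,fx=3.6,fy=3.6,interpolation=cv2.INTER_CUBIC))
rel((.6231,.0911,.2754,3.102))
E
```

```text
[ 0.29417706  0.61006123 -0.84985426  1.50673161  0.47156638  1.24028859
  0.91219851]
scene 0.14 22 [0.7104 0.0902 0.1487] [0.011 0.031 0.005]
scene 0.15 58 [0.7148 0.0867 0.1614] [0.014 0.028 0.039]
scene 0.19 38 [0.7158 0.087  0.2106] [0.006 0.008 0.04 ]
scene 0.23 42 [0.7163 0.0867 0.2516] [0.006 0.007 0.038]
[-0.03, -0.15, -0.13] [0.0, -0.0, 0.002]
```

View pics/c.png

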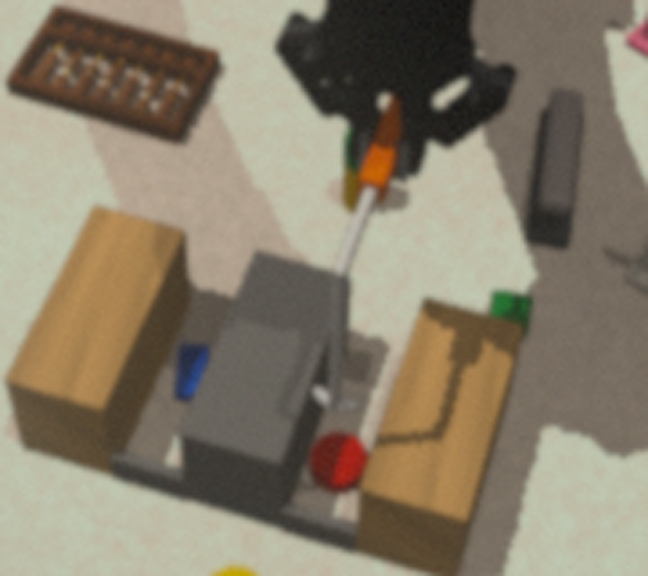

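Emit:
{"method": "move_arm", "body": {
  "series": [
    [[0, -0.2, 1.5], [0, 0, 0], 0],
    [[0, -0.2, 4], [0, 0, 0], 0],
    [[0, -0.2, 6.5], [0, 0, 0], 0],
    [[0, -0.2, 9], [0, 0, 0], 0],
    [[0, -0.2, 11], [0, 0, 0], 0],
    [[0, -0.2, 12.5], [0, 0, 0], 0],
    [[0, -0.2, 13.4], [0, 0, 0], 0],
    [[0, -0.2, 13.9], [0, 0, 0], 0],
    [[0, -0.2, 13.9], [0, 0, 0], 0],
    [[0, -0.2, 13.9], [0, 0, 0], 0]
  ]
}}

```text
clock: 8.13
position: [0.6236, 0.09, 0.1359]
tool_rot: [3.141, 0.001, 3.103]
force: [-0.1, -0.1, 0.1]
grip_width: 0.015
finger_force: 68.3
```

```bash
python3 - <<'E'
from h import *
n='scene'
s,im,d=grab(n,'scene4.png')
a=cv2.imread('pics/scene4.png')[210:330,230:380];cv2.imwrite('pics/d.png',cv2.resize(a,None,fx=4,fy=4,interpolation=cv2.INTER_CUBIC))
E
```

```text
(no output)
```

View pics/d.png

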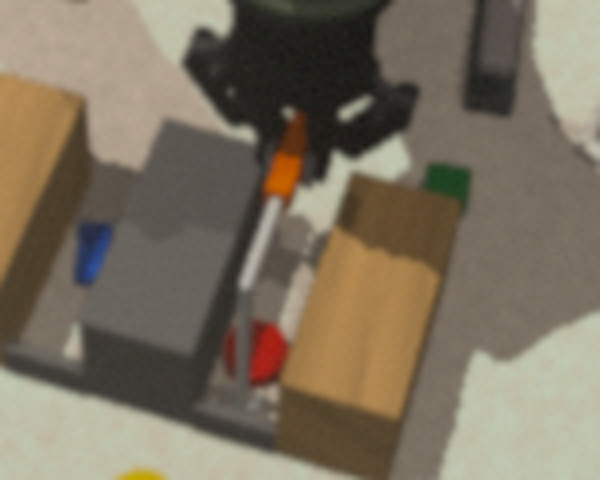

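Emit:
{"method": "move_arm", "body": {
  "series": [
    [[0.4, 0, 0.15], [0, 0, 0], 0],
    [[0.9, 0, 0.2], [0, 0, 0], 0],
    [[1.5, 0, 0.2], [0, 0, 0], 0],
    [[2.4, 0, 0.2], [0, 0, 0], 0],
    [[3.5, 0, 0.2], [0, 0, 0], 0],
    [[4.7, 0, 0.2], [0, 0, 0], 0],
    [[5.9, 0, 0.2], [0, 0, 0], 0],
    [[7.1, 0, 0.2], [0, 0, 0], 0],
    [[8.3, 0, 0.2], [0, 0, 0], 0],
    [[9.5, 0, 0.2], [0, 0, 0], 0],
    [[10.7, 0, 0.2], [0, 0, 0], 0],
    [[11.9, 0, 0.2], [0, 0, 0], 0],
    [[13.1, 0, 0.2], [0, 0, 0], 0],
    [[14.3, 0, 0.2], [0, 0, 0], 0],
    [[15.4, 0, 0.2], [0, 0, 0], 0],
    [[16.4, 0, 0.2], [0, 0, 0], 0],
    [[17.2, 0, 0.2], [0, 0, 0], 0],
    [[17.8, 0, 0.2], [0, 0, 0], 0],
    [[18.2, 0, 0.2], [0, 0, 0], 0],
    [[18.4, 0, 0.2], [0, 0, 0], 0]
  ]
}}

```text
clock: 9.85
position: [0.4391, 0.0968, 0.1332]
tool_rot: [-3.142, 0.0, 3.103]
force: [-0.4, 0.4, -0.4]
grip_width: 0.015
finger_force: 68.4
```

```bash
python3 - <<'E'
from h import *
print(bot.observe()['qpos'])
n='scene'
s,im,d=grab(n,'scene5.png');P=cloud(n,d)
for n in ('scene',):
  for r in bot.trace(n,'cap')[:2]: q=P[r['mask']];q=q[~np.isnan(q[:,0])];print(n,r['conf'],r['bbox'],np.percentile(q,[2,50,98],axis=0).round(3).tolist())
a=cv2.imread('pics/scene5.png')[170:330,220:390];cv2.imwrite('pics/e.png',cv2.resize(a,None,fx=3.6,fy=3.6,interpolation=cv2.INTER_CUBIC))
E
```

```text
[ 0.30299936  0.51749011 -0.84143058  2.10592526  0.56708396  0.75716079
  0.63022829]
scene 0.78 [258.6, 329.2, 273.4, 345.6] [[0.774, 0.027, 0.01], [0.793, 0.044, 0.017], [0.81, 0.062, 0.021]]
```

View pics/e.png

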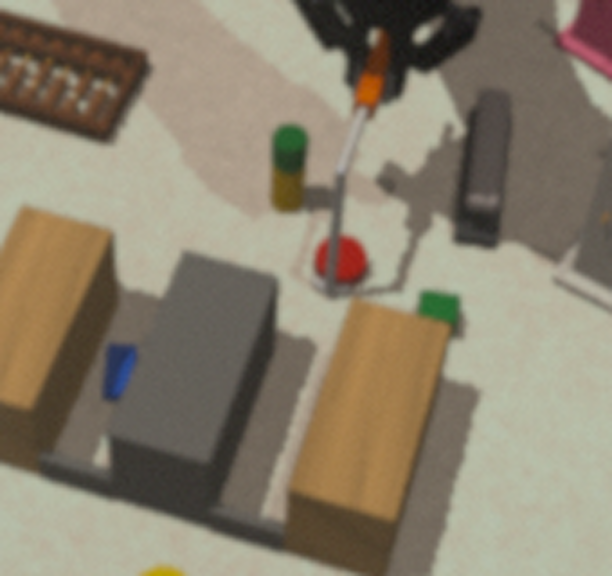

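Emit:
{"method": "move_arm", "body": {
  "series": [
    [[18.0, 0, 0.2], [0, 0, 0], 0],
    [[-0.8, 0, 0], [0, 0, 0], 0]
  ]
}}

```text
clock: 10.12
position: [0.4085, 0.0898, 0.1261]
tool_rot: [-3.121, -0.034, 3.12]
force: [-48.5, 6.1, 76.0]
grip_width: 0.0147
finger_force: 101.0
```

I wrote that first row wrong: the 18.0 was meant relative to the previous call's start, so it over-pulled. I'll check the state before going on.

```bash
python3 - <<'E'
from h import *
n='scene'
s,im,d=grab(n,'scene6.png');print({k:np.round(v,3) for k,v in s.items()})
s=bot.observe();print({k:np.round(s[k],3) for k in('clock','position','tool_rot','force','qd')})
a=cv2.imread('pics/scene6.png')[130:290,220:390];cv2.imwrite('pics/f.png',cv2.resize(a,None,fx=3.6,fy=3.6,interpolation=cv2.INTER_CUBIC))
E
```

```text
{'clock': np.float64(10.117), 'qpos': array([ 0.302,  0.508, -0.849,  2.156,  0.561,  0.759,  0.627]), 'qd': array([ 0.004,  0.751,  0.283, -1.639,  0.16 ,  0.85 ,  0.615]), 'joint_efforts': array([  8.831, -71.711,   1.162, -71.205,  11.933, -19.523,  -4.844]), 'position': array([0.408, 0.09 , 0.126]), 'tool_rot': array([-3.121, -0.034,  3.12 ]), 'force': array([-48.501,   6.108,  76.007]), 'moment': array([ 1.403, 10.03 ,  0.235]), 'finger_force': np.float64(100.98), 'grip_width': np.float64(0.015)}
{'clock': np.float64(10.167), 'position': array([0.431, 0.093, 0.13 ]), 'tool_rot': array([-3.132, -0.014,  3.11 ]), 'force': array([ 8.216, -2.621,  0.471]), 'qd': array([ 0.015,  0.016,  0.038, -0.301,  0.057, -0.12 , -0.044])}
```

View pics/f.png

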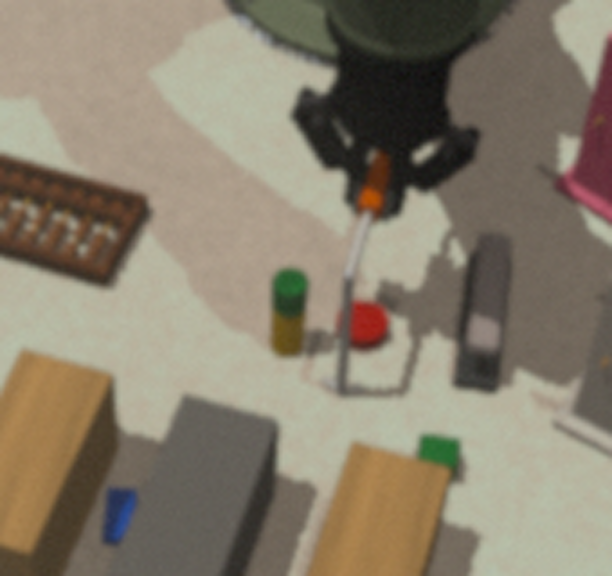

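The picture shows the cap upright on the desk (crop 362,325), clear of the glue stick. The foot is behind it and nothing else has moved. Now a straight lift.

Emit:
{"method": "move_arm", "body": {
  "series": [
    [[0, 0, 0], [0, 0, 0], 0],
    [[0, 0, -0.5], [0, 0, 0], 0],
    [[0, 0, -2], [0, 0, 0], 0],
    [[0, 0, -5], [0, 0, 0], 0],
    [[0, 0, -8], [0, 0, 0], 0],
    [[0, 0, -11], [0, 0, 0], 0],
    [[0, 0, -13.5], [0, 0, 0], 0],
    [[0, 0, -15], [0, 0, 0], 0],
    [[0, 0, -15], [0, 0, 0], 0],
    [[0, 0, -15], [0, 0, 0], 0]
  ]
}}

```text
clock: 11.0
position: [0.4399, 0.0967, 0.2836]
tool_rot: [3.142, 0.002, 3.102]
force: [-0.2, 0.1, -1.0]
grip_width: 0.015
finger_force: 89.3
```

```bash
python3 - <<'E'
from h import *
s=bot.observe();print(s['qpos'])
s,im,d=grab('scene','scene7.png');P=cloud('scene',d);i=im.astype(int);p=s['position']
u=Rt(s)[:,0]*-1;v=Rt(s)[:,1]
X=P-np.array(p);a=X@u;b=X@v
for z0,z1 in((-.135,-.122),(-.12,-.09),(-.09,-.06),(-.06,-.03),(-.03,0),(0,.04)):
    m=(X[...,2]>z0)&(X[...,2]<z1)&(abs(a-.09)<.03)&(abs(b)<.03)
    if m.sum():print(z0,m.sum(),np.median(a[m]).round(4),np.median(b[m]).round(4),X[m][:,2].min().round(4),X[m][:,2].max().round(4))
m=(abs(b)<.012)&(a>.03)&(a<.08)&(abs(X[...,2]-.02)<.02)
print('rod',np.polyfit(a[m],X[m][:,2],1),np.polyfit(a[m],b[m],1))
rel((.4213,.3118,.2754,2.824))
E
```

```text
[ 0.48726281  0.30052434 -1.0090588   1.93590507  0.2922475   1.05934438
  0.88444678]
-0.12 54 0.0734 -0.0002 -0.1199 -0.0909
-0.09 24 0.0777 -0.0008 -0.0896 -0.0618
-0.06 32 0.0793 -0.0016 -0.0582 -0.0304
-0.03 30 0.081 -0.0013 -0.0299 -0.0
0 63 0.0811 -0.0025 0.0026 0.0339
rod [-0.04143912  0.03186596] [ 0.00418689 -0.00283427]
[2.66, 21.43, 0.74] [-0.0, 0.0, 0.278]
```

```bash
python3 - <<'E'
from h import *
s,im,d=grab('scene');P1=cloud('scene',d)
def an(P,p,rot):
    R=Ro.from_euler('xyz',rot).as_matrix();u=-R[:,0];v=R[:,1];X=P-np.array(p);a=X@u;b=X@v;z=-X@R[:,2]
    for z0,z1 in((-.12,-.09),(-.09,-.06),(-.06,-.03),(-.03,0)):
        m=(z>z0)&(z<z1)&(abs(a-.085)<.03)&(abs(b)<.014)
        if m.sum():print(z0,m.sum(),np.median(a[m]).round(4),np.median(b[m]).round(4))
    m=(abs(b)<.012)&(a>.04)&(a<.078)&(abs(z-.02)<.02)
    f=np.polyfit(a[m],z[m],1);print('rod',m.sum(),f,np.polyval(f,.06),np.polyfit(a[m],b[m],1),np.median(b[m]))
an(np.load('scene2.npy'),[.42129,.31179,.27543],[3.14,.002,2.824])
an(P1,s['position'],s['tool_rot'])
E
```

```text
-0.12 70 0.0572 -0.0005
-0.09 33 0.0935 -0.0027
-0.06 32 0.0941 -0.0028
-0.03 37 0.0942 -0.0031
rod 46 [0.00435483 0.02109257] 0.021353863957206107 [-0.01065281 -0.00211504] -0.0026050145251123235
-0.12 50 0.0742 0.0001
-0.09 24 0.0778 -0.0008
-0.06 31 0.0794 -0.0014
-0.03 29 0.0813 -0.001
rod 50 [-0.11352754  0.03553291] 0.028721259027777 [-0.00110126 -0.00253052] -0.002424321814779574
```

Emit:
{"method": "move_arm", "body": {
  "series": [
    [[0.1, 1.2, 0], [0, 0, 0.02], 0],
    [[0.2, 3.5, 0], [0, 0, 0.05], 0],
    [[0.4, 6.5, 0], [0, 0, 0.09], 0],
    [[0.6, 9.5, 0], [0, -0.01, 0.13], 0],
    [[0.8, 12.5, 0], [0, -0.02, 0.17], 0],
    [[1, 15.5, 0], [0, -0.03, 0.21], 0],
    [[1.2, 18, 0], [0.005, -0.04, 0.25], 0],
    [[1.3, 20, 0], [0.007, -0.05, 0.27], 0],
    [[1.4, 21, 0], [0.007, -0.05, 0.278], 0],
    [[1.4, 21, 0], [0.007, -0.05, 0.278], 0],
    [[1.4, 21, 0], [0.007, -0.05, 0.278], 0],
    [[1.4, 21, 0], [0.007, -0.05, 0.278], 0]
  ]
}}

```text
clock: 12.1
position: [0.4336, 0.3064, 0.2823]
tool_rot: [-3.14, 0.05, 2.825]
force: [0.4, -0.4, -0.9]
grip_width: 0.0153
finger_force: 89.3
```

```bash
python3 - <<'E'
from h import *
print(bot.observe()['qpos'])
h=np.array([.4214,.3109,.0]);u=np.array([.9493,-.3142,0]);v=np.array([.3142,.9493,0])
s,im,d=grab('scene','scene8.png');P1=cloud('scene',d)
s2,im2,d2=grab('wrist','w8.png');np.save('scene8.npy',P1)
def an(P):
    X=P-h;a=X@u;b=X@v;z=P[...,2]
    for z0 in np.arange(.14,.30,.02):
        m=(z>z0)&(z<z0+.02)&(abs(a-.092)<.014)&(abs(b)<.014)
        if m.sum():print(z0.round(2),m.sum(),np.median(a[m]).round(4),np.median(b[m]).round(4))
    for a0 in(.04,.05,.06,.07,.08):
        m=(abs(b)<.014)&(abs(a-a0)<.005)&(z>.28)&(z<.33)
        if m.sum(): print('rod',a0,m.sum(),np.median(z[m]).round(4),np.median(b[m]).round(4))
an(np.load('scene2.npy'));print(s['position'],s['tool_rot']);an(P1)
E
```

```text
[-0.06846696  0.42366793 -0.91609075  1.77580296  0.42433077  1.11990632
  0.12543264]
0.14 41 0.0904 -0.0001
0.16 19 0.0937 -0.0023
0.18 20 0.0937 -0.0019
0.2 21 0.0938 -0.0016
0.22 21 0.0939 -0.0019
0.24 22 0.0938 -0.0018
0.26 25 0.0939 -0.0017
0.28 44 0.0921 -0.002
rod 0.04 24 0.2966 -0.0009
rod 0.05 11 0.2978 -0.0024
rod 0.06 12 0.297 -0.0015
rod 0.07 13 0.2967 -0.0025
rod 0.08 13 0.2972 -0.0015
[0.43360198 0.30635228 0.28232761] [-3.14045691  0.04955684  2.8246636 ]
0.16 43 0.0912 0.0004
0.18 20 0.0953 -0.0014
0.2 19 0.0949 -0.0004
0.22 23 0.0953 -0.0017
0.24 24 0.0952 -0.0016
0.26 23 0.0948 -0.0019
0.28 25 0.0956 -0.002
rod 0.04 42 0.3157 -0.0016
rod 0.05 14 0.3141 -0.0029
rod 0.06 13 0.3149 -0.0019
rod 0.07 14 0.3145 -0.0029
rod 0.08 13 0.3149 -0.0019
```

Emit:
{"method": "move_arm", "body": {
  "series": [
    [[0.2, 0, 1.5], [0, 0, 0], 0],
    [[0.34, 0, 4], [0, 0, 0], 0],
    [[0.46, 0, 6.5], [0, 0, 0], 0],
    [[0.59, 0, 9], [0, 0, 0], 0],
    [[0.69, 0, 11], [0, 0, 0], 0],
    [[0.75, 0, 12.3], [0, 0, 0], 0],
    [[0.8, 0, 13.2], [0, 0, 0], 0],
    [[0.82, 0, 13.6], [0, 0, 0], 0],
    [[0.82, 0, 13.6], [0, 0, 0], 0],
    [[0.82, 0, 13.6], [0, 0, 0], 0]
  ]
}}

```text
clock: 13.03
position: [0.4326, 0.3078, 0.1475]
tool_rot: [3.141, 0.051, 2.825]
force: [0.1, -1.1, 0.5]
grip_width: 0.0149
finger_force: 89.5
```

Emit:
{"method": "move_arm", "body": {
  "series": [
    [[0.01, 0, 0.2], [0, 0, 0], 0],
    [[0.01, 0, 0.25], [0, 0, 0], 0],
    [[0.01, 0, 0.25], [0, 0, 0], 6],
    [[0.01, 0, 0.25], [0, 0, 0], 22],
    [[0.01, 0, 0.25], [0, 0, 0], 40],
    [[0.01, 0, 0.25], [0, 0, 0], 55],
    [[0.01, 0, 0.25], [0, 0, 0], 55],
    [[0.01, 0, 0.25], [0, 0, 0], 55],
    [[-0.1, 0, -1.5], [0, 0, 0], 55],
    [[-0.2, 0, -4], [0, 0, 0], 55],
    [[-0.4, 0, -7.5], [0, 0, 0], 55],
    [[-0.55, 0, -11], [0, 0, 0], 55],
    [[-0.75, 0, -15], [0, 0.05, 0], 55],
    [[-0.75, 0, -15], [0, 0.05, 0], 55],
    [[-0.75, 0, -15], [0, 0.05, 0], 55]
  ]
}}

```text
clock: 14.28
position: [0.4333, 0.3077, 0.2986]
tool_rot: [3.139, 0.002, 2.823]
force: [-0.1, -1.1, -1.4]
grip_width: 0.0472
finger_force: 0.0
```

```bash
python3 - <<'E'
from h import *
h=np.array([.4214,.3109,.0]);u=np.array([.9493,-.3142,0]);v=np.array([.3142,.9493,0])
s,im,d=grab('wrist','w9.png'); P=cloud('wrist',d,s)
i=im.astype(int)
o=(i[...,0]>i[...,2]+70)&(P[...,2]>.15)&(P[...,2]<.21)&(np.hypot(P[...,0]-.42,P[...,1]-.31)<.09)
q=P[o];print(len(q),cv2.minAreaRect(q[:,:2].astype(np.float32)),np.median(q[:,2]))
s,im,d=grab('scene','scene9.png');P=cloud('scene',d)
P0=np.load('scene0.npy')
for Q in(P0,P):
    X=Q-h;a=X@u;b=X@v;z=Q[...,2]
    print([ (np.median(a[m]).round(4),np.median(b[m]).round(4)) for z0 in(.04,.07,.1,.13) for m in [(z>z0)&(z<z0+.03)&(abs(a-.092)<.014)&(abs(b)<.014)]],
      [np.median(z[m]).round(4) for a0 in(-.045,-.02,.0,.02,.06,.075) for m in [(abs(b)<.006)&(abs(a-a0)<.006)&(z>.15)&(z<.21)]])
i=im.astype(int);red=(i[...,0]>80)&(i[...,0]>2.2*i[...,1])&(i[...,0]>2*i[...,2])&(abs(P[...,0]-.48)<.08)&(abs(P[...,1]-.08)<.07)&(P[...,2]<.03)
q=P[red&(P[...,2]>.012)];print('cap',len(q),cv2.minEnclosingCircle(q[:,:2].astype(np.float32)),np.percentile(q,[2,50,98],axis=0).round(4).tolist())
s,im,d=grab('top','top9.png');Pt=cloud('top',d);i=im.astype(int);red=(i[...,0]>80)&(i[...,0]>2.2*i[...,1])&(i[...,0]>2*i[...,2])&(abs(Pt[...,0]-.48)<.08)&(abs(Pt[...,1]-.08)<.07)&(Pt[...,2]<.03)
q=Pt[red&(Pt[...,2]>.012)];print('cap',len(q),len(q) and (cv2.minEnclosingCircle(q[:,:2].astype(np.float32)),np.percentile(q,[2,50,98],axis=0).round(4).tolist()))
rel((.46,.18,.25,2.0),(.47,.085,.22,2.0))
E
```

```text
1696 ((0.42074820399284363, 0.31167328357696533), (0.015359604731202126, 0.09595590829849243), 71.31525421142578) 0.1845615339482004
[(np.float64(0.094), np.float64(-0.0017)), (np.float64(0.0942), np.float64(-0.0012)), (np.float64(0.0946), np.float64(-0.0011)), (np.float64(0.0936), np.float64(-0.0015))] [np.float64(0.1838), np.float64(0.184), np.float64(0.1851), np.float64(0.1851), np.float64(0.1758), np.float64(0.178)]
[(np.float64(0.0948), np.float64(0.0008)), (np.float64(0.0943), np.float64(-0.0007)), (np.float64(0.0945), np.float64(-0.0004)), (np.float64(0.0947), np.float64(-0.0009))] [np.float64(0.1836), np.float64(0.1851), np.float64(0.1838), np.float64(0.1852), np.float64(0.1753), np.float64(0.1773)]
cap 107 ((0.4198858439922333, 0.0915258526802063), 0.019133731722831726) [[0.4031, 0.075, 0.0123], [0.4194, 0.091, 0.0164], [0.4353, 0.1067, 0.0203]]
cap 78 (((0.41267451643943787, 0.09333872050046921), 0.018782833591103554), [[0.403, 0.0779, 0.0126], [0.4131, 0.0943, 0.0164], [0.4291, 0.1106, 0.0212]])
[-6.63, -11.21, 4.62] [-0.001, 0.0, 0.825]
[-10.54, -19.92, 7.63] [-0.001, 0.0, 0.825]
```

View pics/w9.png

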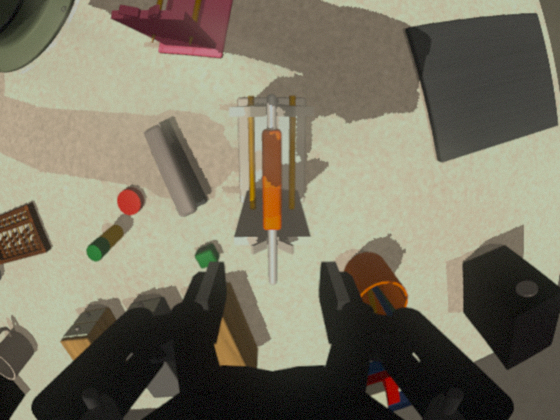

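```bash
python3 - <<'E'
from h import *
rel((.44,.2,.27,2.5),(.417,.0925,.19,2.19))
E
```

```text
[-4.11, -9.93, 2.62] [-0.001, 0.0, 0.325]
[-5.27, -20.85, 10.63] [-0.001, 0.0, 0.635]
```

Emit:
{"method": "move_arm", "body": {
  "series": [
    [[-1, -2, 0], [0, 0, 0.07], 65],
    [[-2, -5, 0.5], [0, 0, 0.16], 65],
    [[-3, -8, 1.5], [0, 0, 0.25], 65],
    [[-4.1, -10, 2.6], [0, 0, 0.34], 65],
    [[-4.5, -13, 4.5], [0, 0, 0.43], 65],
    [[-4.8, -16, 6.5], [0, 0, 0.52], 65],
    [[-5.1, -19, 8.5], [0, 0, 0.6], 65],
    [[-5.3, -20.8, 10.6], [0, 0, 0.635], 65],
    [[-5.3, -20.8, 10.6], [0, 0, 0.635], 65],
    [[-5.3, -20.8, 10.6], [0, 0, 0.635], 65],
    [[-5.3, -20.8, 10.6], [0, 0, 0.635], 65]
  ]
}}

```text
clock: 15.35
position: [0.4179, 0.0943, 0.1911]
tool_rot: [3.141, -0.0, 2.191]
force: [0.3, 0.5, 0.2]
grip_width: 0.0556
finger_force: 0.0
```

```bash
python3 - <<'E'
from h import *
s,im,d=grab('wrist','w10.png'); P=cloud('wrist',d,s); print(s['qpos'].round(2),s['position'],s['grip_width'])
i=im.astype(int)
red=(i[...,0]>80)&(i[...,0]>2.2*i[...,1])&(i[...,0]>2*i[...,2])&(np.hypot(P[...,0]-.417,P[...,1]-.0925)<.05)&(P[...,2]>.011)&(P[...,2]<.03)
q=P[red];vv,uu=np.nonzero(red);print(len(q),uu.min(),uu.max(),vv.min(),vv.max(),cv2.minEnclosingCircle(q[:,:2].astype(np.float32)),np.median(q,0))
m=(abs(P[...,2]-.08)<.01)&(np.hypot(P[...,0]-.45,P[...,1]-.043)<.03);print('glue',np.median(P[m],0),m.sum())
E
```

```text
[ 0.26  0.34 -0.75  2.11  0.32  0.81 -0.07] [0.41786045 0.09434143 0.19106692] 0.05561933053492396
1057 250 286 168 203 ((0.41405048966407776, 0.09208999574184418), 0.019215740263462067) [0.41420512 0.09226653 0.01571396]
glue [0.45199152 0.04259863 0.0794679 ] 705
```

View pics/w10.png

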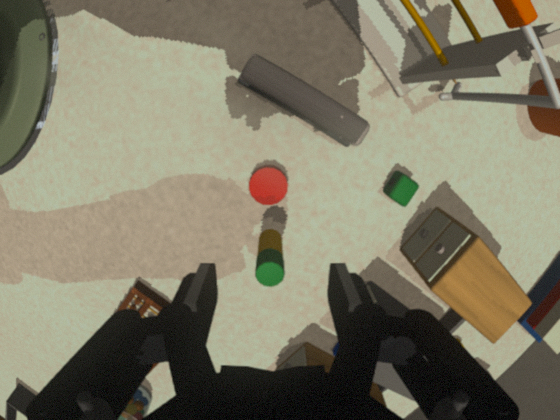

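Emit:
{"method": "move_arm", "body": {
  "series": [
    [[0, -0.4, 2], [0, 0, 0], 65],
    [[0, -0.4, 5], [0, 0, 0], 65],
    [[0, -0.4, 8], [0, 0, 0], 65],
    [[0, -0.4, 11], [0, 0, 0], 65],
    [[0, -0.4, 14], [0, 0, 0], 65],
    [[0, -0.4, 16.5], [0, 0, 0], 65],
    [[0, -0.4, 18], [0, 0, 0], 65],
    [[0, -0.4, 18.8], [0, 0, 0], 65],
    [[0, -0.4, 18.9], [0, 0, 0], 65],
    [[0, -0.4, 18.9], [0, 0, 0], 65]
  ],
  "squeeze": 35
}}

```text
clock: 16.23
position: [0.415, 0.0918, 0.0024]
tool_rot: [3.141, 0.0, 2.191]
force: [-0.3, 0.4, 0.0]
grip_width: 0.0554
finger_force: 0.0
```

Emit:
{"method": "move_arm", "body": {
  "series": [
    [[0, 0, 0.1], [0, 0, 0], 0],
    [[0, 0, 0.1], [0, 0, 0], 0],
    [[0, 0, 0.1], [0, 0, 0], 0],
    [[0, 0, 0.1], [0, 0, 0], 0],
    [[0, 0, 0.1], [0, 0, 0], 0],
    [[0, 0, 0.1], [0, 0, 0], 0],
    [[0, 0, 0.1], [0, 0, 0], 0]
  ],
  "squeeze": 35
}}

```text
clock: 16.82
position: [0.4154, 0.0914, 0.0021]
tool_rot: [3.139, 0.001, 2.189]
force: [-1.7, 1.5, 7.5]
grip_width: 0.0385
finger_force: 34.3
```

```bash
python3 - <<'E'
from h import *
rel((.43,.06,.15,2.1),(.48,.0,.24,1.9),(.5,-.1,.25,1.7),(.49,-.22,.25,1.45),(.416,-.37,.23,1.2))
E
```

```text
[-3.42, -0.6, -14.79] [0.002, 0.001, 0.089]
[-11.21, 0.02, -23.78] [0.002, 0.0, 0.289]
[-20.52, -4.15, -24.78] [0.002, 0.0, 0.489]
[-29.72, -11.92, -24.79] [0.003, -0.0, 0.739]
[-37.64, -26.66, -22.82] [0.003, -0.001, 0.989]
```

Emit:
{"method": "move_arm", "body": {
  "series": [
    [[0, 0, -2], [0, 0, 0], 0],
    [[0, 0, -5.5], [0, 0, 0], 0],
    [[0, 0, -9], [0, 0, 0], 0],
    [[-1, 0, -12.5], [0, 0, 0.03], 0],
    [[-3.4, -0.3, -15.5], [0, 0, 0.09], 0],
    [[-6, -0.3, -18.5], [0, 0, 0.15], 0],
    [[-8.6, 0, -21.5], [0, 0, 0.22], 0],
    [[-11.2, 0, -23.8], [0, 0, 0.29], 0],
    [[-14.5, -1.2, -24.5], [0, 0, 0.36], 0],
    [[-17.5, -2.7, -24.8], [0, 0, 0.43], 0],
    [[-20.5, -4.2, -24.8], [0, 0, 0.49], 0],
    [[-23.5, -6.5, -24.8], [0, 0, 0.57], 0],
    [[-26.5, -9, -24.8], [0, 0, 0.65], 0],
    [[-29.7, -12, -24.8], [0, 0, 0.74], 0],
    [[-31.7, -15.5, -24.8], [0, 0, 0.82], 0],
    [[-33.5, -19, -24], [0, 0, 0.89], 0],
    [[-35.5, -22.5, -23.5], [0, 0, 0.95], 0],
    [[-37.6, -26.6, -22.8], [0, 0, 0.99], 0],
    [[-37.6, -26.6, -22.8], [0, 0, 0.99], 0],
    [[-37.6, -26.6, -22.8], [0, 0, 0.99], 0]
  ]
}}

```text
clock: 18.48
position: [0.4138, -0.372, 0.2294]
tool_rot: [3.141, 0.0, 1.195]
force: [-0.3, 0.9, 0.3]
grip_width: 0.0388
finger_force: 35.6
```

Emit:
{"method": "move_arm", "body": {
  "series": [
    [[0, 0, 0], [0, 0, 0], 0],
    [[0, 0, 0], [0, 0, 0], 0],
    [[0, 0, 0], [0, 0, 0], 0]
  ]
}}

```text
clock: 18.73
position: [0.4167, -0.3685, 0.2296]
tool_rot: [3.141, -0.0, 1.201]
force: [-0.2, 0.1, 0.2]
grip_width: 0.0387
finger_force: 35.6
```

```bash
python3 - <<'E'
from h import *
s,im,d=grab('wrist','w11.png'); P=cloud('wrist',d,s); print(s['qpos'].round(2),s['position'],s['tool_rot'],s['grip_width'])
np.save('w11.npy',P)
for n in('jar','cap'):
  for r in bot.trace('wrist',n)[:2]:
    q=P[r['mask']];q=q[~np.isnan(q[:,0])];print(n,r['conf'],r['bbox'],np.percentile(q,[2,50,98],axis=0).round(4).tolist() if len(q) else'')
m=(P[...,2]>.09)&(P[...,2]<.1)&(np.hypot(P[...,0]-.434,P[...,1]+.324)<.035);q=P[m]
print('rim',len(q),cv2.minEnclosingCircle(q[:,:2].astype(np.float32)) if len(q) else '',np.median(q,0))
for n in('scene','top'):
    P=np.load(n+'0.npy')
    for lo,hi in((.088,.102),(.02,.06)):
        m=(P[...,2]>lo)&(P[...,2]<hi)&(np.hypot(P[...,0]-.434,P[...,1]+.324)<.045);q=P[m];print(n,lo,len(q),cv2.minEnclosingCircle(q[:,:2].astype(np.float32)))
E
```

```text
[ 0.9   0.43 -0.38  1.77  0.19  0.97  0.07] [ 0.4167018  -0.36849821  0.22963582] [ 3.14052524e+00 -2.27960339e-04  1.20143234e+00] 0.03865792389196522
jar 0.7 [239.0, 110.5, 304.2, 176.9] [[0.4061, -0.3533, 0.0344], [0.4344, -0.3252, 0.0708], [0.4622, -0.2978, 0.095]]
cap 0.81 [232.6, 233.5, 315.5, 320.3] [[0.4014, -0.3842, 0.2299], [0.4197, -0.3632, 0.243], [0.4364, -0.3479, 0.2442]]
cap 0.51 [238.9, 109.0, 306.4, 174.9] [[0.4062, -0.3542, 0.0321], [0.4344, -0.3254, 0.0706], [0.4626, -0.2975, 0.095]]
rim 305 ((0.4342639148235321, -0.3267122507095337), 0.01406823005527258) [ 0.43373498 -0.32664507  0.09447169]
scene 0.088 53 ((0.43589678406715393, -0.3283913731575012), 0.015333997085690498)
scene 0.02 219 ((0.4367919862270355, -0.32669538259506226), 0.032435402274131775)
top 0.088 29 ((0.435855895280838, -0.3241998553276062), 0.014225045219063759)
top 0.02 80 ((0.4343327283859253, -0.3248443603515625), 0.032680101692676544)
```

View pics/w11.png

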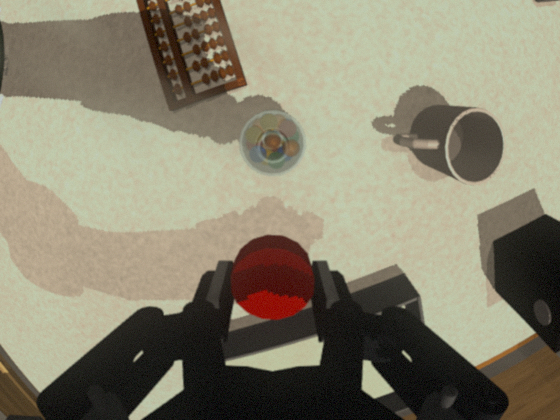

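```bash
python3 - <<'E'
from h import *
P=np.load('w11.npy');im=cv2.imread('pics/w11.png')[:,:,::-1].astype(int)
m=(im[...,0]>60)&(im[...,0]>2*im[...,1])&(P[...,2]>.238)&(P[...,2]<.25)&(np.hypot(P[...,0]-.418,P[...,1]+.367)<.04);q=P[m]
print(len(q),cv2.minEnclosingCircle(q[:,:2].astype(np.float32)),np.median(q,0),np.percentile(q[:,2],[2,98]))
R=Ro.from_euler('xyz',[np.pi,0,1.2014]).as_matrix();X=(q-np.array([.4167,-.3685,.2296]))@R;print(np.percentile(X,[1,50,99],axis=0).round(4),np.polyfit(X[:,0],X[:,2],1),np.polyfit(X[:,1],X[:,2],1))
rel((.4343,-.3267,.115,1.2014))
E
```

```text
4952 ((0.4183520972728729, -0.36747413873672485), 0.02063165418803692) [ 0.41893838 -0.36496225  0.2430703 ] [0.23977507 0.24423932]
[[-0.0164 -0.0173 -0.0148]
 [ 0.0041  0.0007 -0.0135]
 [ 0.0211  0.0189 -0.0094]] [ 0.0203594  -0.01344444] [ 0.00074297 -0.01337067]
[4.57, 0.13, 11.43] [0.001, -0.0, -0.001]
```

Emit:
{"method": "move_arm", "body": {
  "series": [
    [[1.5, 0, 0.5], [0, 0, 0], 0],
    [[3.5, 0, 1.5], [0, 0, 0], 0],
    [[4.4, 0.05, 4], [0, 0, 0], 0],
    [[4.4, 0.05, 7], [0, 0, 0], 0],
    [[4.4, 0.05, 9.5], [0, 0, 0], 0],
    [[4.4, 0.05, 11], [0, 0, 0], 0],
    [[4.4, 0.05, 11.8], [0, 0, 0], 0],
    [[4.4, 0.05, 12.2], [0, 0, 0], 0],
    [[4.4, 0.05, 12.2], [0, 0, 0], 0],
    [[4.4, 0.05, 12.2], [0, 0, 0], 0],
    [[4.4, 0.05, 12.2], [0, 0, 0], 0]
  ]
}}

```text
clock: 19.8
position: [0.433, -0.329, 0.1081]
tool_rot: [3.14, 0.0, 1.2]
force: [0.1, 0.3, 0.1]
grip_width: 0.0389
finger_force: 35.6
```

```bash
python3 - <<'E'
from h import *
s=bot.observe();print(s['position'],s['force'])
E
```

```text
[ 0.43300677 -0.32896719  0.10808768] [0.14167436 0.28321426 0.05960509]
```

Emit:
{"method": "move_arm", "body": {
  "series": [
    [[0.1, -0.05, 0.3], [0, 0, 0], 0],
    [[0.1, -0.05, 0.6], [0, 0, 0], 0],
    [[0.1, -0.05, 0.9], [0, 0, 0], 0],
    [[0.1, -0.05, 1.2], [0, 0, 0], 0],
    [[0.1, -0.05, 1.5], [0, 0, 0], 0],
    [[0.1, -0.05, 1.8], [0, 0, 0], 0],
    [[0.1, -0.05, 2.1], [0, 0, 0], 0],
    [[0.1, -0.05, 2.3], [0, 0, 0], 0],
    [[0.1, -0.05, 2.4], [0, 0, 0], 0],
    [[0.1, -0.05, 2.4], [0, 0, 0], 0]
  ]
}}

```text
clock: 20.63
position: [0.4326, -0.3277, 0.084]
tool_rot: [3.141, 0.001, 1.2]
force: [-6.3, 4.2, 24.0]
grip_width: 0.0381
finger_force: 37.7
```

Emit:
{"method": "move_arm", "body": {
  "series": [
    [[0.1, 0, -0.1], [0, 0, 0], 0],
    [[0.1, 0, -0.1], [0, 0, 0], 40],
    [[0.1, 0, -0.1], [0, 0, 0], 50],
    [[0.1, 0, -0.1], [0, 0, 0], 65],
    [[0.1, 0, -0.1], [0, 0, 0], 70],
    [[0.1, 0, -0.1], [0, 0, 0], 70],
    [[0.1, 0, -0.1], [0, 0, 0], 70],
    [[0, 0, -1.5], [0, 0, 0], 70],
    [[0, 0, -4], [0, 0, 0], 70],
    [[-1, 0, -7], [0, 0, 0], 70],
    [[-3, 0, -10], [0, 0, 0], 70],
    [[-5, 0, -13], [0, 0, 0], 70],
    [[-5, 0, -14], [0, 0, 0], 70],
    [[-5, 0, -14], [0, 0, 0], 70],
    [[-5, 0, -14], [0, 0, 0], 70]
  ]
}}

```text
clock: 21.88
position: [0.4143, -0.3739, 0.223]
tool_rot: [3.141, 0.0, 1.199]
force: [-1.2, 0.3, -0.2]
grip_width: 0.0598
finger_force: 0.0
```

```bash
python3 - <<'E'
from h import *
s,im,d=grab('wrist','w12.png'); P=cloud('wrist',d,s); print(s['position'],s['grip_width'])
i=im.astype(int)
m=(i[...,0]>60)&(i[...,0]>2*i[...,1])&(i[...,0]>2*i[...,2])&(P[...,2]>.085)&(P[...,2]<.12)&(np.hypot(P[...,0]-.434,P[...,1]+.327)<.04);q=P[m]
print(len(q),cv2.minEnclosingCircle(q[:,:2].astype(np.float32)),np.median(q,0))
t=q[q[:,2]>.09];A=np.c_[t[:,:2]-t[:,:2].mean(0),np.ones(len(t))];print('plane',np.linalg.lstsq(A,t[:,2],rcond=None)[0])
for r in bot.trace('wrist','jar')[:2]: q=P[r['mask']];q=q[~np.isnan(q[:,0])];print(r['conf'],r['bbox'],np.percentile(q,[2,50,98],axis=0).round(4).tolist())
for n in('scene','top'):
    s,im,d=grab(n,n+'12.png');P=cloud(n,d);Q=np.load(n+'0.npy')
    for X in(Q,P):
        m=(X[...,2]>.02)&(X[...,2]<.06)&(np.hypot(X[...,0]-.434,X[...,1]+.324)<.045);q=X[m];print(n,len(q),cv2.minEnclosingCircle(q[:,:2].astype(np.float32)))
a=cv2.imread('pics/scene12.png')[110:350,90:460]
cv2.imwrite('pics/g.png',cv2.resize(a,None,fx=2.1,fy=2.1,interpolation=cv2.INTER_CUBIC))
E
```

```text
[ 0.41426179 -0.37394206  0.2230059 ] 0.059840145566398134
222 ((0.43655651807785034, -0.32382774353027344), 0.01887119561433792) [ 0.43565971 -0.31132752  0.09771184]
plane [-0.01071271 -0.00486941  0.0977157 ]
0.55 [238.0, 107.0, 306.0, 170.0] [[0.4043, -0.3563, 0.0001], [0.4376, -0.3205, 0.0692], [0.4639, -0.2966, 0.0744]]
scene 219 ((0.4367919862270355, -0.32669538259506226), 0.032435402274131775)
scene 215 ((0.43885114789009094, -0.3263390064239502), 0.031619928777217865)
top 80 ((0.4343327283859253, -0.3248443603515625), 0.032680101692676544)
top 50 ((0.43135011196136475, -0.3140142560005188), 0.029570413753390312)
```

View pics/g.png

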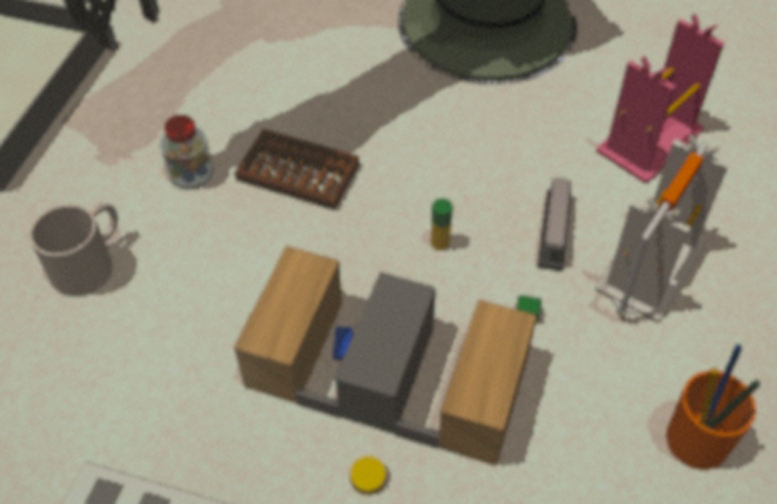

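The picture shows the red cap on the jar (crop 181,128). Its top measures 97.7 mm and is level, against 98 mm nominal when fully down. The hook hangs in the white rack, and the jar and the other items in view look unmoved.

```bash
python3 -c "
from workcell import bot
print(bot.job_done())"
```

```text
the job is handed in; nothing more can be done
None
```

I handed the job in at about 22 s: the hook is back hanging in its rack and the cap is level and fully down on the jar; one mistyped move after the rake dragged the hook's foot on the desk (about 90 N at the wrist, under the 120 N limit), and nothing else visibly moved.

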